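# Trip-test the plug-in safety adaptor before ironing

## Robot

A 6-joint arm with a two-finger parallel gripper is mounted at the origin on a cart in front of the work surface, level with it; the furniture and walls round the work are solid. World frame = base frame: x ahead of the robot, y to its left, z up, the work surface at z = 0. Lengths are in m, angles in rad, forces in N, time in s.
With the tool pointing down it reaches from about 0.325 to 0.9 m from the base axis. Payload 3.5 kg.
Tool frame: the origin (TCP) lies at the very end of the fingers, on their centre line; the grasp point (between the pads) lies 19 mm behind it; z points along the fingers, y is the line along which they close (so a half turn about z gives the same grasp; the last joint's range is limited). The gripper opens to 85 mm and grips with 20 to 120 N. Pads are 22 mm wide; open, the fingers measure 114 mm over their backs; the gripper's body (76 mm by 85 mm) begins 54 mm behind the grasp point. The pads swing forward as they close: fully open they stand 13 mm farther back than shut.
Start: joints at [-1.389, 0.276, -0.026, 1.268, 0, 1.467], TCP at [0.176, -0.6, 0.231] pointing down, gripper open.
Joint ranges: [-3.12, 3.12], [-0.85, 1.88], [-1.08, 1.24], [-1.95, 2.15], [-1.57, 1.53], [-3.14, 3.14]. Speed limits (rad/s): [2.57, 2.57, 3.14, 3.14, 3.14, 3.14].

## Interface

Orientations are given as a unit quaternion [x, y, z, w].
In Python, from station import arm, eyes gives the robot as it stands.
- The arm moves only by the tool send_rows, never from a script. Its arguments are lists of equal length, an entry for each row: "delta_pos": the shift along the tool's x, y, z each as a share of 0.02 m, from -1 to 1, a list of three; "twist": the turn, a rotation vector about the tool's x, y, z each as a share of 0.12 rad, from -1 to 1, a list of three; "jaw": the gripper command: -1 is shut, 1 is fully open, values between are in proportion. A call has 1 to 12 rows; each row shifts and turns the commanded pose from where the row before left it, along the tool's axes as they then stand; what a row does not reach is not made up. A row lasts 1/12 s, in which the tool goes at most 41.7 mm and 7.16 degrees, less where a joint would pass 70% of its speed; a pose out of reach is approached as far as the arm can. A call with a number of a shift or a turn outside -1 to 1 is refused whole. A call with a gripper value outside its range is refused whole. The fingers move at their own pace and stop on an object; "squeeze" is the grip in N (left out, the last holds). Time passes only in rows, so rows that do not move let the fingers close. It gives the time, the measured TCP pose, the force, the opening and the grip force at its end, in the units of the state.
- arm.get_state(): the state, without advancing time (a new reading comes with each control period).
- eyes.camera(name): name is "scene" or "top" or "wrist"; returns a dict with "frame" (384x512x3 uint8, red, green, blue), "depth" (384x512 float32, m along the optical axis (not along the pixel's ray), 0 where there is no reading), "mtx" (3x3 intrinsics, pixels), "cam_to_world" (4x4, takes a point from camera to world coordinates); the wrist camera has in their place "hand_eye" (4x4, takes a point from camera to tool coordinates, whose origin is the TCP and whose axes are the flange's). Camera axes: x right, y up, looking along -z (the intrinsics and any distortion apply to the point x, -y, -z); pixel columns grow to the right and rows downward; lengths in m; the calibration is good to about 2 mm. A picture is of the moment at which its call begins: read the wrist's pose just before it.
- arm.job_done(): hands the job in; it is judged then, once.
The state is a dict: "time_s": time; "joint_positions": joint angles; "qvel": joint speeds; "joint_torque": joint torques, N m; "eef_pos": TCP position; "tcp_rot": TCP orientation; "wrist_force": force on the tool from outside, world axes, zero at the start; "ft_torque": the same for the moment, N m; "gripper_width": finger opening in m; "gripper_force": force on a finger pad.
Only numpy, scipy, OpenCV 4.12 (cv2) and the standard library are available. Lean on these libraries where they do the work, as an engineer would, in place of code of your own. Each camera call takes 0.05 s, during which the arm holds its last target. There are 200 camera calls.

## Task

Prove the safety adaptor plugged into the power strip before the iron goes on it: switch the strip on by pressing down the raised half of its small rocker, push the adaptor's large rectangular reset key fully in so that it stays in, press the small round test key all the way so that the reset key is thrown out again, and last push the reset key fully in once more so that the outlet is left live. Do it in this order with light fingertip presses only, and let go of the test key so that it springs back up. Do not lift, tip or drag the strip, and leave the loose things round it where they lie.

Things in the scene. Friction and masses are not known exactly. Their poses are not given: they have to be found in the camera images.
- strip: Loose white power strip, 55 x 223 mm, its flat top 42 mm above the table; about 0.7 kg with the adaptor. Origin: centre of its underside; x across the strip, y along it, z up. On the centre line: rocker at y = -61 mm; the adaptor plugged into its last socket covers y = -24 to +100 mm.
- strip_switch (a joint): Rocker of the power strip, rad: 0 off (the half towards strip -x stands up), 0.349 on (that half pressed down, the other half up); it stays where it is put. 2 to 5 N on the raised half turns it; 8 N holds it well against its stop. A fingertip stops about 43.5 mm above the table.
- rocker_raised (a point): Top of the raised half of the rocker, at strip x = -9, y = -61 mm; moves with it. That half spans strip x -12 to -1 mm, 12 mm along y; off, its outer edge is 47 mm above the table; on, 42.5 mm, level with the strip's top. The other half (x +2 to +12 mm) must be free to rise to 49 mm, so press nearer the outer (-x) edge.
- adaptor_top (a point): Middle of the flat top of the safety adaptor (RCD), a grey and black rounded box 56 mm across and 124 mm along the strip, fixed in the strip's socket; its top is 74.5 mm above the table. Along strip y from this point: closed round outlet flap (48 mm, rises 8 mm) at +34, small round test key at -4, large rectangular reset key at -43 mm.
- reset (a joint): Travel of the reset key, m: 0 out (tripped), 0.005 fully in (latched). Takes about 2 N, 5 N at its stop, and stays where it is pushed; only the test key brings it out again.
- reset_top (a point): Centre of the top of the rectangular reset key, 22 mm across the strip by 18 mm along it; 83 mm above the table when out, 78 mm when in.
- test (a joint): Travel of the test key, m: 0 up, 0.005 fully pressed. Springs back when let go. Pressing it with the reset key in takes about 4 N, 5 N at its stop, and throws the reset key out as it goes down.
- test_top (a point): Centre of the top of the round test key, 13 mm across; 82.5 mm above the table when up, 77.5 mm when fully pressed. 39 mm from the reset key's centre.
- timer: Loose wind-up wash timer, a round drum, white below and blue above, 66 mm across and 52 mm high; bystander. Origin: centre of its underside.
- cup: Loose translucent dosing cup, open at the top, 57 mm across and 49 mm high; bystander. Origin: centre of its underside.
- soap: Loose white soap bar, 39 x 87 x 24 mm; bystander. Origin: centre of its underside.
- spool: Loose spool of black thread, 29 mm across and 48 mm high; bystander. Origin: centre of its underside.
- pliers_loose: Loose blue-handled pliers lying flat, 60 x 168 x 15 mm; bystander. Origin: centre of its underside.

How it is judged:
By the outcome, as a careful person would: the job done as asked, in the order asked, and still so for the second after the job is handed in, with the robot touching nothing.
It also fails if it takes over 58 s, if anything falls off the work surface, if the arm or the gripper's body presses on something with over 40 N, if the wrist force passes 120 N, or if a joint passes its speed limit or range.

## Working session

There is one attempt and no reset: what is moved stays moved. The work goes in short steps, Python scripts to look and compute and a tool call to move; the robot and the scene stay as the last step left them, time stands still between calls to the robot, and variables do not carry over. Pictures are saved under pics/ and viewed, at most 10 in all, crops included, and the job is handed in when it is done.

Besides the shell and the picture viewer there is one more tool, called after "Request:" as a command line: name --argument value ..., lists and objects as JSON in quotes. send_rows: Moves the arm, as the interface text tells. Shift numbers are shares of 0.02 m and turn numbers shares of 0.12 rad, none past 1 either way. Its arguments: {"type":"object","properties":{"delta_pos":{"type":"array","items":{"type":"array","items":{"type":"number","minimum":-1,"maximum":1}}},"twist":{"type":"array","items":{"type":"array","items":{"type":"number","minimum":-1,"maximum":1}}},"jaw":{"type":"array","items":{"type":"number"}},"squeeze":{"type":"number"}},"required":["delta_pos","twist","jaw"]}

```bash
mkdir -p pics
cat > h.py <<'E'
import numpy as np,cv2,pickle
from station import arm,eyes
from scipy.spatial.transform import Rotation as R
def snap(n,name):
    s=arm.get_state(); c=eyes.camera(n)
    if n=="wrist":
        T=np.eye(4);T[:3,:3]=R.from_quat(s["tcp_rot"]).as_matrix();T[:3,3]=s["eef_pos"]
        c["cam_to_world"]=T@np.array(c["hand_eye"])
    cv2.imwrite(f"pics/{name}.png",cv2.cvtColor(c["frame"],cv2.COLOR_RGB2BGR)); pickle.dump(c,open(f"{name}.pkl","wb")); return c
def ray(c,u,v):
    K=np.array(c["mtx"]);M=np.array(c["cam_to_world"])
    d=M[:3,:3]@np.array([(u-K[0,2])/K[0,0],-(v-K[1,2])/K[1,1],-1]);return M[:3,3],d
def at(c,u,v,z):
    o,d=ray(c,u,v);return o+d*(z-o[2])/d[2]
def dep(c,u,v):
    o,d=ray(c,u,v);return o+d*c["depth"][int(v),int(u)]
def load(n): return pickle.load(open(n+".pkl","rb"))
E
python3 -c "
from h import *
for n in('scene','top'):
  c=snap(n,n+'1');print(n,c['cam_to_world'][:3,3],{k:v for k,v in c.items() if k not in('frame','depth','cam_to_world')})
s=arm.get_state();print(s)
a=cv2.imread('pics/top1.png');cv2.imwrite('pics/top1b.png',cv2.resize(a,(768,576),interpolation=cv2.INTER_CUBIC))
"
```

```text
scene [ 0.19140035 -0.3785921   0.7181147 ] {'mtx': array([[376.780669  ,   0.        , 251.81100807],
       [  0.        , 376.780669  , 194.15510588],
       [  0.        ,   0.        ,   1.        ]])}
top [0.4494702  0.06224923 0.92556343] {'mtx': array([[366.10222633,   0.        , 259.87084313],
       [  0.        , 366.10222633, 192.70086445],
       [  0.        ,   0.        ,   1.        ]])}
{'time_s': 0.1, 'joint_positions': array([-1.38937101e+00,  2.77080231e-01, -2.77923929e-02,  1.26799058e+00,
        1.60040753e-05,  1.46737516e+00]), 'qvel': array([ 0.00011473, -0.00111003,  0.00300927,  0.00073912, -0.00065919,
       -0.00021786]), 'joint_torque': array([ 2.11374640e-04, -4.46707463e+01,  2.96129143e+01,  8.42160807e-03,
       -1.42136723e-04, -1.29133163e-06]), 'eef_pos': array([ 0.17548185, -0.59910266,  0.23023413]), 'tcp_rot': array([ 9.89874415e-01,  1.41942151e-01, -3.23000825e-05, -1.03296460e-03]), 'wrist_force': array([-0.00412278, -0.37970554,  0.08922558]), 'ft_torque': array([-0.0481867 ,  0.02116512, -0.01478694]), 'gripper_force': 0.0, 'gripper_width': 0.08536313153741736}
```

View pics/top1b.png

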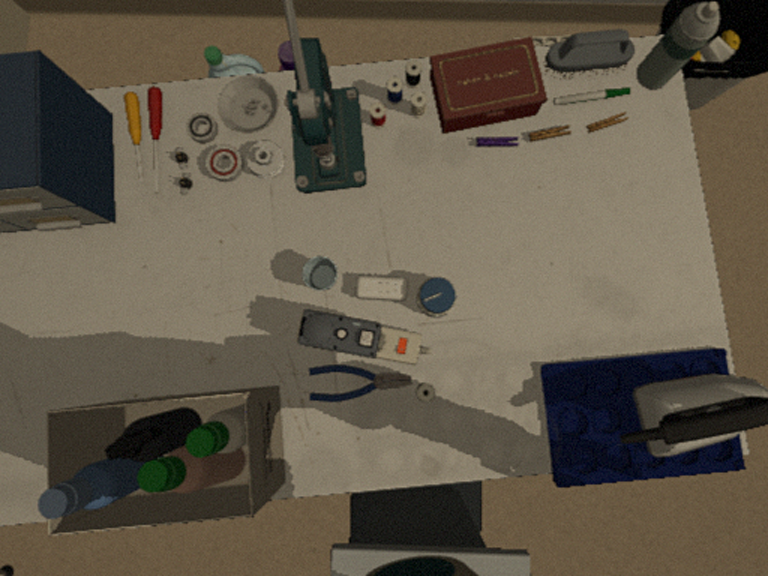

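View pics/scene1.png

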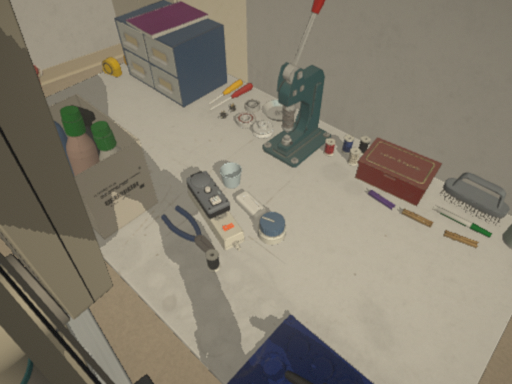

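The top view shows the strip with its rocker near (402,346), the reset key near (367,338) and the test key near (341,334), in 1.5x pixels. The soap and timer lie above it, the pliers and spool below. I'll enlarge that area next.

```bash
python3 -c "
from h import *
c=load('top1');a=cv2.imread('pics/top1.png')[160:280,180:320]
cv2.imwrite('pics/c1.png',cv2.resize(a,None,fx=5,fy=5,interpolation=cv2.INTER_CUBIC))
for n,u,v,z in(('rock',402,346,.045),('reset',367,338,.083),('test',341,334,.0825)): print(n,at(c,u/1.5,v/1.5,z),dep(c,u/1.5,v/1.5))
"
```

```text
rock [0.47320345 0.05362149 0.045     ] [0.47325697 0.05360203 0.0430143 ]
reset [0.48291374 0.10782412 0.083     ] [0.4829754  0.10790815 0.08144641]
test [0.48797663 0.14793068 0.0825    ] [0.4880904  0.14818384 0.08000895]
```

View pics/c1.png

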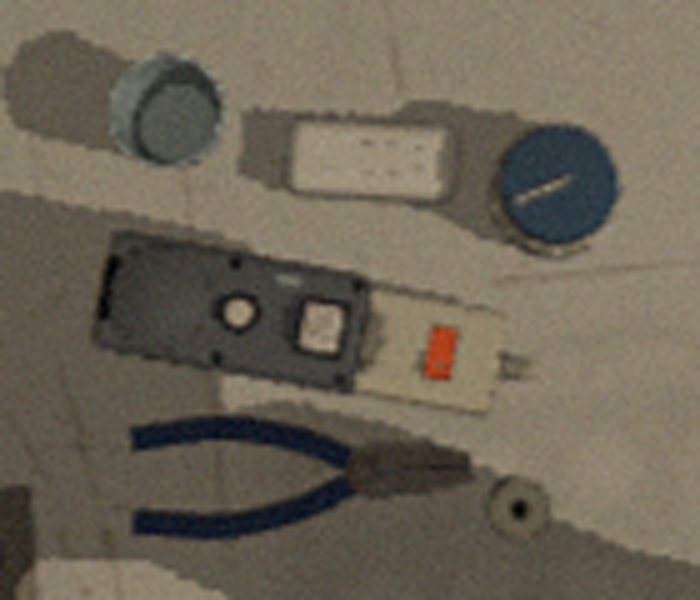

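The crop shows the test key at (239,312), the reset key at (322,327) and the orange rocker spanning (425–457, 325–380). The strip's −x side is towards the image bottom, which is the robot side.

```bash
python3 -c "
from h import *
c=load('top1')
f=lambda u,v:(180+u/5-.4,160+v/5-.4)
t=at(c,*f(239,312),.0825);r=at(c,*f(322,327),.083);k=at(c,*f(440,352),.0445)
print(t,r,k); d=t-k;yaw=np.arctan2(d[1],d[0]);print('strip y dir',d[:2]/np.hypot(*d[:2]),np.linalg.norm(d[:2]),'xaxis yaw',yaw-np.pi/2)
# heights
K=c['mtx'];v,u=np.mgrid[0:384,0:512]
M=c['cam_to_world'];D=c['depth'];P=np.stack([(u-K[0,2])/K[0,0]*D,-(v-K[1,2])/K[1,1]*D,-D],-1)@M[:3,:3].T+M[:3,3]
P=P[D>0]
for y0 in np.arange(-.7,.2,.05):
  print(round(y0,2),[ (lambda q: round(float(q.max()),2) if len(q) else None)(P[(abs(P[:,1]-y0)<.03)&(abs(P[:,0]-x0)<.03)][:,2]) for x0 in np.arange(.15,.65,.05)])
"
```

```text
[0.48951027 0.14783656 0.0825    ] [0.48363522 0.10937989 0.083     ] [0.47477919 0.05461271 0.0445    ]
strip y dir [0.15608175 0.98774414] 0.09438056141078255 xaxis yaw -0.15672253296492422
-0.7 [-0.73, None, None, None, None, None, None, None, None, None]
-0.65 [-0.73, None, None, None, None, None, None, None, None, None]
-0.6 [-0.74, None, None, None, None, None, None, None, None, None]
-0.55 [None, None, None, None, None, 0.04, 0.04, None, None, None]
-0.5 [None, None, None, 0.02, 0.05, 0.11, 0.06, 0.01, 0.0, 0.0]
-0.45 [None, None, None, 0.02, 0.15, 0.15, 0.06, 0.01, 0.01, 0.0]
-0.4 [-0.73, None, 0.01, 0.05, 0.15, 0.15, 0.06, 0.01, 0.0, 0.0]
-0.35 [-0.73, None, 0.01, 0.06, 0.14, 0.14, 0.05, 0.01, 0.01, 0.0]
-0.3 [-0.73, None, 0.01, 0.02, 0.13, 0.13, 0.02, 0.01, 0.01, 0.01]
-0.25 [-0.74, None, 0.01, 0.02, 0.11, 0.02, 0.02, 0.01, 0.0, 0.0]
-0.2 [-0.64, None, 0.02, 0.02, 0.02, 0.02, 0.02, 0.0, 0.0, 0.0]
-0.15 [0.0, None, 0.0, 0.01, 0.01, 0.01, 0.01, 0.0, 0.01, 0.01]
-0.1 [0.0, None, 0.0, 0.0, 0.0, 0.0, 0.0, 0.01, 0.01, 0.01]
-0.05 [0.01, 0.26, 0.0, 0.01, 0.01, 0.0, 0.0, 0.0, 0.05, 0.05]
0.0 [0.0, 0.26, 0.0, 0.01, 0.01, 0.05, 0.04, 0.04, 0.05, 0.05]
0.05 [0.01, 0.24, 0.0, 0.01, 0.01, 0.05, 0.05, 0.05, 0.05, 0.05]
0.1 [0.01, 0.22, 0.0, 0.01, 0.01, 0.02, 0.09, 0.09, 0.03, 0.03]
0.15 [0.0, None, 0.01, 0.01, 0.01, 0.02, 0.08, 0.09, 0.07, 0.05]
```

Request:
send_rows --delta_pos '[[0,0,0],[0,0,0],[0,0,0],[0,0,0],[0,0,0],[0,0,0],[0,0,0],[0,0,0],[0,0,0],[0,0,0],[0,0,0],[0,0,0]]' --twist '[[0,0,-1],[0,0,-1],[0,0,-1],[0,0,-1],[0,0,-1],[0,0,-1],[0,0,-1],[0,0,-1],[0,0,-1],[0,0,-1],[0,0,-1],[0,0,-1]]' --jaw '[-1,-1,-1,-1,-1,-1,-1,-1,-1,-1,-1,-1]' --squeeze 20

```text
time_s: 1.1
eef_pos: [0.1755, -0.5993, 0.2306]
tcp_rot: [0.648, 0.761, 0.0, -0.001]
wrist_force: [0.2, 0.6, 0.3]
gripper_width: 0.0002
gripper_force: 0.0
```

Request:
send_rows --delta_pos '[[0,0,0],[0,0,0],[0,0,0],[0,0,0],[0,0,0],[0,0,0],[0,0,0],[0,0,0],[0,0,0],[0,0,0],[0,0,0],[0,0,0]]' --twist '[[0,0,-1],[0,0,-1],[0,0,-1],[0,0,-1],[0,0,-1],[0,0,-1],[0,0,-1],[0,0,-1],[0,0,-1],[0,0,-1],[0,0,-0.5],[0,0,0]]' --jaw '[-1,-1,-1,-1,-1,-1,-1,-1,-1,-1,-1,-1]'

```text
time_s: 2.1
eef_pos: [0.1755, -0.5994, 0.2306]
tcp_rot: [0.078, 0.997, 0.001, -0.0]
wrist_force: [0.4, -0.1, 0.5]
gripper_width: 0.0001
gripper_force: 0.0
```

```bash
cat > go.py <<'E'
import sys
from h import *
s=arm.get_state();m=R.from_quat(s["tcp_rot"]).as_matrix()
print(s["time_s"],s["eef_pos"].round(4),s["joint_positions"].round(2),"F",s["wrist_force"].round(2),"w",round(s["gripper_width"],4))
S=np.array([[.98776,.15608,0],[-.15608,.98776,0],[0,0,1]])  # columns: strip x,y,z
rt=np.array([.4748,.0546,0])
print("strip-frame TCP mm (rel rocker)",(1e3*S.T@(s["eef_pos"]-rt)).round(1))
G=-S.copy();G[:,1]*=-1;G[:,2]=[0,0,-1] # wanted tool axes: x=-strip x, y=+strip y, z down
print("rot err, tool, in .12",(R.from_matrix(m.T@G).as_rotvec()/.12).round(3))
if len(sys.argv)>1:
    t=rt+S@(np.array(list(map(float,sys.argv[1:4])))/1e3)
    print("tool shift in .02:",(m.T@(t-s["eef_pos"])/.02).round(2))
E
python3 go.py -14 0 150
```

```text
2.1 [ 0.1755 -0.5994  0.2306] [-1.39  0.28 -0.03  1.27  0.   -1.23] F [ 0.4  -0.06  0.46] w 0.0001
strip-frame TCP mm (rel rocker) [-193.6 -692.7  230.6]
rot err, tool, in .12 [ 0.01  -0.003  0.007]
tool shift in .02: [-9.01 34.62  4.07]
```

Request:
send_rows --delta_pos '[[-0.25,0.96,0],[-0.25,0.96,0],[-0.25,0.96,0],[-0.25,0.96,0],[-0.25,0.96,0],[-0.25,0.96,0],[-0.25,0.96,0],[-0.25,0.96,0],[-0.25,0.96,0],[-0.25,0.96,0],[-0.25,0.96,0],[-0.25,0.96,0]]' --twist '[[0,0,0],[0,0,0],[0,0,0],[0,0,0],[0,0,0],[0,0,0],[0,0,0],[0,0,0],[0,0,0],[0,0,0],[0,0,0],[0,0,0]]' --jaw '[-1,-1,-1,-1,-1,-1,-1,-1,-1,-1,-1,-1]'

```text
time_s: 3.1
eef_pos: [0.271, -0.3804, 0.231]
tcp_rot: [0.079, 0.997, 0.0, -0.0]
wrist_force: [0.5, 0.2, 0.8]
gripper_width: 0.0003
gripper_force: 0.0
```

Request:
send_rows --delta_pos '[[-0.25,0.96,0],[-0.25,0.96,0],[-0.25,0.96,0],[-0.25,0.96,0],[-0.25,0.96,0],[-0.25,0.96,0],[-0.25,0.96,0],[-0.25,0.96,0],[-0.25,0.96,0],[-0.25,0.96,0],[-0.25,0.96,0],[-0.25,0.96,0]]' --twist '[[0,0,0],[0,0,0],[0,0,0],[0,0,0],[0,0,0],[0,0,0],[0,0,0],[0,0,0],[0,0,0],[0,0,0],[0,0,0],[0,0,0]]' --jaw '[-1,-1,-1,-1,-1,-1,-1,-1,-1,-1,-1,-1]'

```text
time_s: 4.1
eef_pos: [0.3661, -0.1623, 0.2311]
tcp_rot: [0.079, 0.997, 0.0, -0.0]
wrist_force: [1.5, 0.5, -0.7]
gripper_width: 0.0001
gripper_force: 0.0
```

Request:
send_rows --delta_pos '[[-0.25,0.96,0.4],[-0.25,0.96,0.4],[-0.25,0.96,0.4],[-0.25,0.96,0.4],[-0.25,0.96,0.4],[-0.25,0.96,0.4],[-0.25,0.96,0.4],[-0.25,0.96,0.4],[-0.25,0.96,0.4],[-0.25,0.96,0.4],[-0.25,0.96,0],[0,0,0]]' --twist '[[0,0,0],[0,0,0],[0,0,0],[0,0,0],[0,0,0],[0,0,0],[0,0,0],[0,0,0],[0,0,0],[0,0,0],[0,0,0],[0,0,0]]' --jaw '[-1,-1,-1,-1,-1,-1,-1,-1,-1,-1,-1,-1]'

```text
time_s: 5.1
eef_pos: [0.4539, 0.0389, 0.1507]
tcp_rot: [0.078, 0.997, 0.001, -0.0]
wrist_force: [0.1, -0.5, 0.6]
gripper_width: -0.0002
gripper_force: 0.0
```

```bash
python3 go.py -14 0 60; python3 -c "
from h import *
c=snap('wrist','w1');print(c['hand_eye'])
a=cv2.imread('pics/w1.png');cv2.imwrite('pics/w1b.png',cv2.resize(a,(768,576),interpolation=cv2.INTER_CUBIC))"
```

```text
5.1 [0.4539 0.0389 0.1507] [-0.06  0.04 -0.49  1.05  0.    0.1 ] F [ 0.06 -0.47  0.59] w -0.0002
strip-frame TCP mm (rel rocker) [-18.2 -18.8 150.7]
rot err, tool, in .12 [ 0.01  -0.005  0.011]
tool shift in .02: [-0.21  0.93  4.54]
[[ 1.50201050e-04  9.59775665e-01  2.80767965e-01  7.24331150e-02]
 [ 9.99999988e-01 -1.51127564e-04 -1.83514145e-05  1.12170858e-03]
 [ 2.48185376e-05  2.80767965e-01 -9.59775677e-01 -1.42242442e-01]
 [ 0.00000000e+00  0.00000000e+00  0.00000000e+00  1.00000000e+00]]
```

View pics/w1b.png

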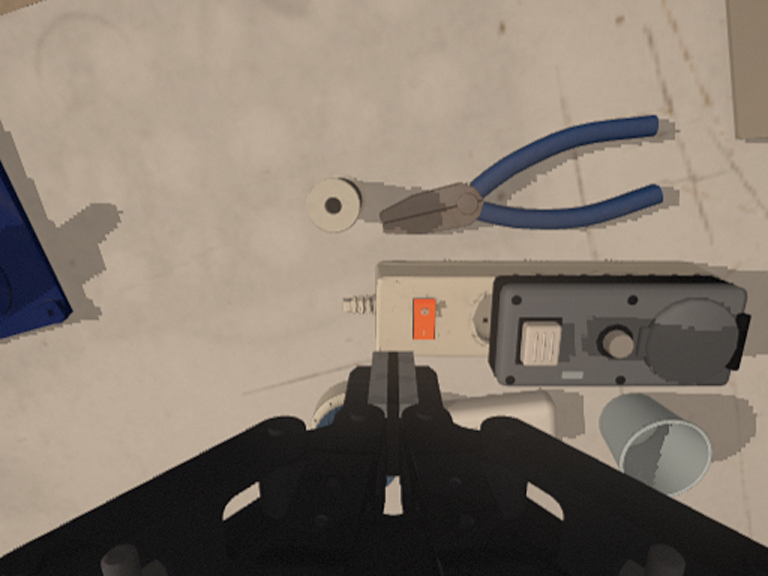

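The wrist view shows the rocker at about (424,319), the reset key's top at about (541,343) and the test key's top at about (621,344), in 1.5x pixels. The shut fingertips are at (392,352), and the strip looks well aligned with the tool.

```bash
python3 -c "
from h import *
c=load('w1')
S=np.array([[.98776,.15608,0],[-.15608,.98776,0],[0,0,1]]);rt=np.array([.4748,.0546,0])
for n,u,v,z in(('rock',424,319,.0445),('rockL',413,319,.045),('rockR',435,319,.045),('rockTop',424,298,.047),('rockbot',424,340,.043),('reset',541,343,.083),('test',621,344,.0825),('L',377,308,.042),('tip1',374,352,.15),('tip2',412,352,.15),('edgetop',440,261,.042),('edgebot',440,355,.042)):
  p=at(c,u/1.5,v/1.5,z);print(n,p.round(4),(1e3*S.T@(p-rt)).round(1),dep(c,u/1.5,v/1.5)[2].round(3))
"
```

```text
rock [0.4728 0.0555 0.0445] [-2.1  0.6 44.5] 0.045
rockL [0.4717 0.0493 0.045 ] [-2.3 -5.8 45. ] 0.037
rockR [0.4736 0.0617 0.045 ] [-2.3  6.8 45. ] 0.042
rockTop [0.4595 0.0572 0.047 ] [-15.5   0.1  47. ] 0.043
rockbot [0.4863 0.0538 0.043 ] [11.5  1.  43. ] 0.041
reset [0.4802 0.1101 0.083 ] [-3.3 55.7 83. ] 0.082
test [0.4871 0.1493 0.0825] [-2.6 95.5 82.5] 0.083
L [0.4629 0.0297 0.042 ] [ -7.9 -26.4  42. ] 0.04
tip1 [0.4436 0.0353 0.15  ] [-27.8 -23.9 150. ] 0.154
tip2 [0.4456 0.048  0.15  ] [-27.8 -11.1 150. ] 0.156
edgetop [0.4411 0.069  0.042 ] [-35.6   9.   42. ] 0.01
edgebot [0.4976 0.0619 0.042 ] [21.4 10.7 42. ] 0.041
```

Request:
send_rows --delta_pos '[[-0.07,0.48,0.5],[-0.07,0.48,0.5],[0,0,0.7],[0,0,0.7],[0,0,0.7],[0,0,0.7],[0,0,0.5],[0,0,0.3],[0,0,0],[0,0,0]]' --twist '[[0,0,0],[0,0,0],[0,0,0],[0,0,0],[0,0,0],[0,0,0],[0,0,0],[0,0,0],[0,0,0],[0,0,0]]' --jaw '[-1,-1,-1,-1,-1,-1,-1,-1,-1,-1]'

```text
time_s: 5.98
eef_pos: [0.4589, 0.0551, 0.0591]
tcp_rot: [0.079, 0.997, -0.0, -0.0]
wrist_force: [0.1, 0.2, 1.4]
gripper_width: 0.0001
gripper_force: 0.0
```

```bash
python3 go.py -15.5 0.5 50; python3 -c "
from h import *
c=snap('wrist','w2')
a=cv2.imread('pics/w2.png')[150:330,150:400];cv2.imwrite('pics/w2b.png',cv2.resize(a,None,fx=3,fy=3,interpolation=cv2.INTER_CUBIC))"
```

```text
5.9833 [0.4589 0.0551 0.0591] [-0.02  0.16 -0.58  0.83 -0.    0.14] F [0.06 0.23 1.37] w 0.0001
strip-frame TCP mm (rel rocker) [-15.7  -2.   59.1]
rot err, tool, in .12 [-0.001 -0.006 -0.004]
tool shift in .02: [-0.01  0.12  0.45]
```

View pics/w2b.png

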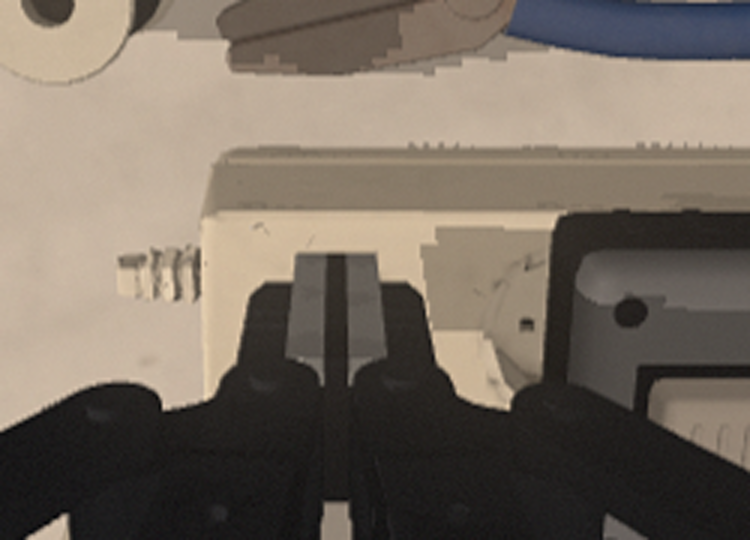

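The fingertips hide the rocker. The strip's near top edge is at crop row 215 and the tip's front edge at row 253. I'll check the strip's centre line against these.

```bash
python3 -c "
from h import *
c=load('w2')
S=np.array([[.98776,.15608,0],[-.15608,.98776,0],[0,0,1]]);rt=np.array([.4748,.0546,0])
for n,u,v,z in(('edge',337,213,.042),('edge2',450,213,.042),('tip',337,253,.0591),('end',203,300,.042),('adap',556,300,.0745),('adapnear',600,213,.0745)):
  p=at(c,150+u/3,150+v/3,z);print(n,(1e3*S.T@(p-rt)).round(1))
"
```

```text
edge [-26.5  -0.5  42. ]
edge2 [-26.5  20.5  42. ]
tip [-25.9  -0.5  59.1]
end [ -8.7 -26.1  42. ]
adap [-24.9  32.8  74.5]
adapnear [-39.   38.3  74.5]
```

Request:
send_rows --delta_pos '[[0,0.12,0.15],[0,0,0.15],[0,0,0.1],[0,0,0.05],[0,0,0.05],[0,0,0.05],[0,0,0]]' --twist '[[0,0,0],[0,0,0],[0,0,0],[0,0,0],[0,0,0],[0,0,0],[0,0,0]]' --jaw '[-1,-1,-1,-1,-1,-1,-1]'

```text
time_s: 6.62
eef_pos: [0.4594, 0.0575, 0.0482]
tcp_rot: [0.078, 0.997, -0.0, -0.0]
wrist_force: [0.5, -0.3, 0.2]
gripper_width: -0.0001
gripper_force: 0.0
```

Request:
send_rows --delta_pos '[[0,0,0.05],[0,0,0.05],[0,0,0]]' --twist '[[0,0,0],[0,0,0],[0,0,0]]' --jaw '[-1,-1,-1]'

```text
time_s: 6.87
eef_pos: [0.4595, 0.0575, 0.0463]
tcp_rot: [0.078, 0.997, 0.0, -0.0]
wrist_force: [-0.7, 0.4, 1.7]
gripper_width: -0.0002
gripper_force: 0.5
```

Request:
send_rows --delta_pos '[[0,0,0.05],[0,0,0.05],[0,0,0]]' --twist '[[0,0,0],[0,0,0],[0,0,0]]' --jaw '[-1,-1,-1]'

```text
time_s: 7.12
eef_pos: [0.4584, 0.0577, 0.0442]
tcp_rot: [0.078, 0.997, 0.0, -0.001]
wrist_force: [-3.1, 0.2, 2.9]
gripper_width: 0.0003
gripper_force: 2.0
```

Request:
send_rows --delta_pos '[[0,0,0.03],[0,0,0.03],[0,0,0]]' --twist '[[0,0,0],[0,0,0],[0,0,0]]' --jaw '[-1,-1,-1]'

```text
time_s: 7.37
eef_pos: [0.458, 0.0578, 0.0432]
tcp_rot: [0.078, 0.997, 0.0, -0.001]
wrist_force: [-4.2, 0.6, 7.8]
gripper_width: 0.0001
gripper_force: 4.1
```

Request:
send_rows --delta_pos '[[0,0,0.02],[0,0,0]]' --twist '[[0,0,0],[0,0,0]]' --jaw '[-1,-1]'

```text
time_s: 7.53
eef_pos: [0.458, 0.0578, 0.0431]
tcp_rot: [0.078, 0.997, 0.0, -0.001]
wrist_force: [-6.8, 0.5, 9.7]
gripper_width: -0.0001
gripper_force: 5.6
```

Request:
send_rows --delta_pos '[[0,0,-0.2],[0,0,-0.5],[0,0,-1],[0,0,-1],[0,0,-1],[1,-0.5,-1],[1,-0.5,0],[0,0,0]]' --twist '[[0,0,0],[0,0,0],[0,0,0],[0,0,0],[0,0,0],[0,0,0],[0,0,0],[0,0,0]]' --jaw '[-1,-1,-1,-1,-1,-1,-1,-1]'

```text
time_s: 8.2
eef_pos: [0.4147, 0.0435, 0.138]
tcp_rot: [0.079, 0.997, -0.0, 0.0]
wrist_force: [-1.8, 0.3, -0.5]
gripper_width: 0.0001
gripper_force: 0.0
```

```bash
python3 go.py -1 55.5 100; python3 -c "
from h import *
c=snap('wrist','w3')
a=cv2.imread('pics/w3.png');cv2.imwrite('pics/w3b.png',cv2.resize(a,(768,576),interpolation=cv2.INTER_CUBIC))"
```

```text
8.2 [0.4147 0.0435 0.138 ] [-0.05 -0.02 -0.58  1.01 -0.    0.11] F [-1.78  0.26 -0.5 ] w 0.0001
strip-frame TCP mm (rel rocker) [-57.7 -20.4 138. ]
rot err, tool, in .12 [-0.005  0.002 -0.005]
tool shift in .02: [-2.83  3.8   1.9 ]
```

View pics/w3b.png

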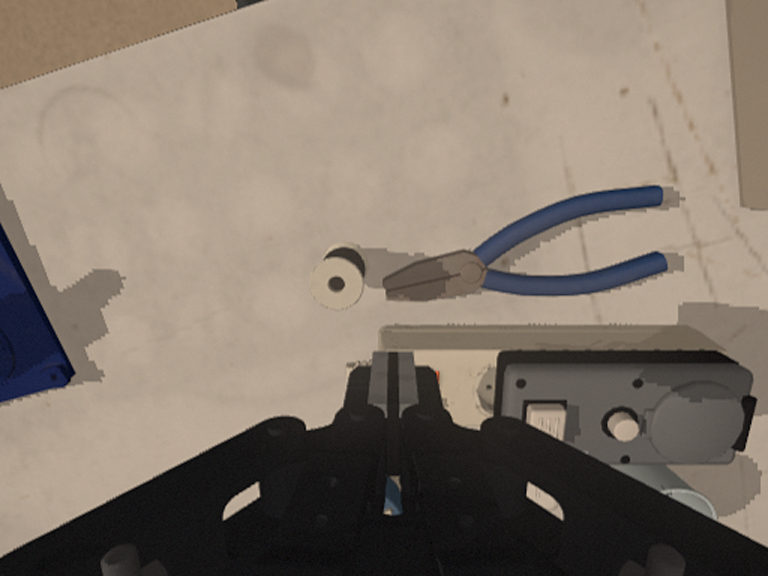

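From here the fingers cover the rocker. The top and scene cameras may see it better, so I'll check both, and check that the strip hasn't moved.

```bash
python3 -c "
from h import *
c=snap('top','top2');d=snap('scene','scene2')
rs=lambda a,f:cv2.resize(a,None,fx=f,fy=f,interpolation=cv2.INTER_CUBIC)
A=lambda n,s:cv2.imread('pics/%s.png'%n)[s]
t=np.s_[205:250,195:285];s=np.s_[165:260,180:300]
im=[np.hstack([rs(A(n,t),4.4) for n in('top1','top2')]),np.hstack([rs(A(n,s),3.3) for n in('scene1','scene2')])]
im[1]=cv2.resize(im[1],(im[0].shape[1],im[1].shape[0]))
o=np.vstack(im);print(o.shape);cv2.imwrite('pics/t2.png',o)"
```

```text
(512, 792, 3)
```

View pics/t2.png

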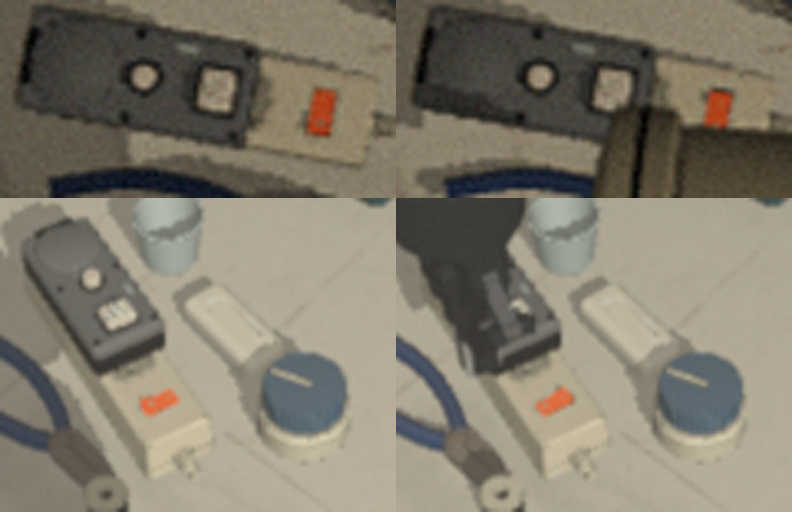

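The strip hasn't moved, and in the scene view the rocker's far end now seems to be the raised one. I'll confirm with depth.

```bash
python3 -c "
from h import *
S=np.array([[.98776,.15608,0],[-.15608,.98776,0],[0,0,1]]);rt=np.array([.4748,.0546,0])
for n in('scene1','scene2','w1'):
  c=load(n);f=c['frame'].astype(int);m=(f[...,0]>f[...,1]*1.6)&(f[...,0]>100)
  q=[];
  for v,u in zip(*np.where(m)):
    p=dep(c,u,v);l=1e3*S.T@(p-rt)
    if abs(l[0])<25 and abs(l[1])<15:q.append(l)
  q=np.array(q);print(n,len(q),np.polyfit(q[:,0],q[:,2],1).round(3),[q[(q[:,0]>a)&(q[:,0]<=a+6)][:,2].mean().round(1) for a in(-14,-8,-2,4)])
"; python3 go.py -1 55.5 100
```

```text
scene1 45 [-0.143 43.437] [np.float64(45.2), np.float64(43.7), np.float64(43.0), np.float64(42.5)]
scene2 43 [ 0.144 43.047] [np.float64(42.0), np.float64(41.8), np.float64(43.3), np.float64(44.7)]
w1 358 [-0.097 43.165] [np.float64(44.2), np.float64(43.9), np.float64(43.0), np.float64(42.4)]
8.35 [0.4177 0.0439 0.1372] [-0.05 -0.02 -0.57  1.01  0.    0.11] F [ 0.34  0.37 -0.56] w -0.0001
strip-frame TCP mm (rel rocker) [-54.8 -19.5 137.2]
rot err, tool, in .12 [ 0.002  0.017 -0.003]
tool shift in .02: [-2.68  3.75  1.86]
```

The rocker's tilt has flipped from −0.14 to +0.14, so the strip is on. Next is the reset key.

Request:
send_rows --delta_pos '[[-0.67,0.94,0],[-0.67,0.94,0],[-0.67,0.94,0.2],[-0.67,0.94,0.5],[0,0,0.8],[0,0,0.6],[0,0,0.2],[0,0,0],[0,0,0]]' --twist '[[0,0,0],[0,0,0],[0,0,0],[0,0,0],[0,0,0],[0,0,0],[0,0,0],[0,0,0],[0,0,0]]' --jaw '[-1,-1,-1,-1,-1,-1,-1,-1,-1]'

```text
time_s: 9.1
eef_pos: [0.4818, 0.1099, 0.0906]
tcp_rot: [0.078, 0.997, -0.0, -0.0]
wrist_force: [-0.0, 0.5, 0.3]
gripper_width: -0.0002
gripper_force: 0.0
```

```bash
python3 go.py -1 55.5 85
```

```text
9.1 [0.4818 0.1099 0.0906] [ 0.09  0.17 -0.48  0.92  0.    0.25] F [-0.03  0.48  0.27] w -0.0002
strip-frame TCP mm (rel rocker) [-1.7 55.8 90.6]
rot err, tool, in .12 [-0.001 -0.003 -0.001]
tool shift in .02: [-0.03 -0.01  0.28]
```

Request:
send_rows --delta_pos '[[0,0,0.15],[0,0,0.15],[0,0,0.1],[0,0,0.05],[0,0,0.05],[0,0,0.05],[0,0,0]]' --twist '[[0,0,0],[0,0,0],[0,0,0],[0,0,0],[0,0,0],[0,0,0],[0,0,0]]' --jaw '[-1,-1,-1,-1,-1,-1,-1]'

```text
time_s: 9.68
eef_pos: [0.4818, 0.1098, 0.0798]
tcp_rot: [0.078, 0.997, -0.0, 0.0]
wrist_force: [0.2, -0.8, 0.2]
gripper_width: 0.0001
gripper_force: 0.3
```

Request:
send_rows --delta_pos '[[0,0,0.05],[0,0,0.03],[0,0,0]]' --twist '[[0,0,0],[0,0,0],[0,0,0]]' --jaw '[-1,-1,-1]'

```text
time_s: 9.93
eef_pos: [0.4818, 0.1098, 0.0781]
tcp_rot: [0.078, 0.997, -0.0, 0.0]
wrist_force: [0.6, -0.7, 0.9]
gripper_width: 0.0001
gripper_force: 0.4
```

Request:
send_rows --delta_pos '[[0,0,0.03],[0,0,0.03],[0,0,0]]' --twist '[[0,0,0],[0,0,0],[0,0,0]]' --jaw '[-1,-1,-1]'

```text
time_s: 10.18
eef_pos: [0.4818, 0.1099, 0.0775]
tcp_rot: [0.078, 0.997, -0.0, 0.0]
wrist_force: [-0.5, -0.2, 5.7]
gripper_width: -0.0001
gripper_force: 2.8
```

Request:
send_rows --delta_pos '[[0,0,0.02],[0,0,0.02],[0,0,0]]' --twist '[[0,0,0],[0,0,0],[0,0,0]]' --jaw '[-1,-1,-1]'

```text
time_s: 10.43
eef_pos: [0.4818, 0.1099, 0.0775]
tcp_rot: [0.078, 0.997, -0.0, 0.0]
wrist_force: [-3.8, -0.3, 10.7]
gripper_width: 0.0001
gripper_force: 5.4
```

The reset key is at its stop (77.5 mm, 10.7 N). Next I lift, check that it stays in, and move over the test key.

Request:
send_rows --delta_pos '[[0,0,-0.3],[0,0,-0.8],[0,0,-0.8],[0,0,-0.8],[0,-0.8,-0.5],[0,-0.8,0],[0,0,0]]' --twist '[[0,0,0],[0,0,0],[0,0,0],[0,0,0],[0,0,0],[0,0,0],[0,0,0]]' --jaw '[-1,-1,-1,-1,-1,-1,-1]'

```text
time_s: 11.02
eef_pos: [0.4766, 0.0769, 0.1408]
tcp_rot: [0.079, 0.997, -0.0, 0.0]
wrist_force: [0.3, 0.9, -0.4]
gripper_width: 0.0002
gripper_force: 0.0
```

```bash
cat > chk.py <<'E'
from h import *
import sys
S=np.array([[.98776,.15608,0],[-.15608,.98776,0],[0,0,1]]);rt=np.array([.4748,.0546,0])
for n in sys.argv[1:]:
  try: c=load(n)
  except Exception: c=snap(n.rstrip('0123456789'),n)
  K=c['mtx'];v,u=np.mgrid[0:384,0:512];D=c['depth'];M=c['cam_to_world']
  P=np.stack([(u-K[0,2])/K[0,0]*D,-(v-K[1,2])/K[1,1]*D,-D],-1)@M[:3,:3].T+M[:3,3]
  L=1e3*(P-rt)@S
  def h(x,y,r=5):
    m=(D>0)&(abs(L[...,0]-x)<r)&(abs(L[...,1]-y)<r)&(L[...,2]<95);return round(float(np.median(L[m][:,2])),1) if m.sum() else None,int(m.sum())
  print(n,'reset',h(-1.5,55.5),'test',h(-1.5,95,4),'body',h(15,75),h(-18,75),'rocker-/+',h(-9,0,3),h(8,0,3))
E
python3 chk.py scene1 top1 w1 top3 scene3 wrist3; python3 go.py -1.5 94 90
```

```text
scene1 reset (81.8, 18) test (81.9, 10) body (74.3, 14) (74.1, 16) rocker-/+ (45.1, 6) (42.6, 9)
top1 reset (82.8, 19) test (82.1, 12) body (74.9, 19) (74.5, 18) rocker-/+ (45.7, 7) (43.2, 6)
w1 reset (82.1, 166) test (82.0, 112) body (74.2, 146) (74.0, 173) rocker-/+ (45.1, 42) (42.4, 40)
top3 reset (None, 0) test (None, 0) body (None, 0) (None, 0) rocker-/+ (None, 0) (None, 0)
scene3 reset (76.5, 19) test (81.5, 11) body (72.8, 5) (74.5, 11) rocker-/+ (42.7, 6) (45.4, 5)
wrist3 reset (77.1, 188) test (82.0, 128) body (74.1, 167) (74.0, 193) rocker-/+ (42.5, 50) (45.5, 40)
11.1667 [0.4762 0.0786 0.1397] [ 0.03  0.1  -0.45  1.03  0.    0.19] F [-0.13  0.74  1.57] w 0.0001
strip-frame TCP mm (rel rocker) [ -2.4  23.9 139.7]
rot err, tool, in .12 [ 0.004 -0.008 -0.004]
tool shift in .02: [-0.05  3.5   2.49]
```

The reset key is latched, down from 82 to 77 mm, and the rocker is on. Next is the test key.

Request:
send_rows --delta_pos '[[-0.05,0.9,0],[0,0.9,0],[0,0.9,0.1],[0,0.8,0.4],[0,0,0.8],[0,0,0.7],[0,0,0.4],[0,0,0],[0,0,0]]' --twist '[[0,0,0],[0,0,0],[0,0,0],[0,0,0],[0,0,0],[0,0,0],[0,0,0],[0,0,0],[0,0,0]]' --jaw '[-1,-1,-1,-1,-1,-1,-1,-1,-1]'

```text
time_s: 11.92
eef_pos: [0.4878, 0.1475, 0.0915]
tcp_rot: [0.078, 0.997, -0.0, -0.001]
wrist_force: [0.5, 0.0, 0.5]
gripper_width: -0.0005
gripper_force: 0.0
```

```bash
python3 go.py -1.5 94 84
```

```text
11.9167 [0.4878 0.1475 0.0915] [ 0.17  0.19 -0.45  0.93  0.    0.32] F [0.46 0.01 0.5 ] w -0.0005
strip-frame TCP mm (rel rocker) [-1.7 93.8 91.5]
rot err, tool, in .12 [-0.003 -0.015  0.002]
tool shift in .02: [-0.01  0.01  0.37]
```

Request:
send_rows --delta_pos '[[0,0,0.2],[0,0,0.15],[0,0,0.1],[0,0,0.05],[0,0,0.05],[0,0,0.05],[0,0,0]]' --twist '[[0,0,0],[0,0,0],[0,0,0],[0,0,0],[0,0,0],[0,0,0],[0,0,0]]' --jaw '[-1,-1,-1,-1,-1,-1,-1]'

```text
time_s: 12.5
eef_pos: [0.4887, 0.1472, 0.0804]
tcp_rot: [0.078, 0.997, -0.0, 0.0]
wrist_force: [-1.1, -0.1, 1.9]
gripper_width: -0.0
gripper_force: 1.3
```

Request:
send_rows --delta_pos '[[0,0,0.05],[0,0,0.03],[0,0,0.02],[0,0,0]]' --twist '[[0,0,0],[0,0,0],[0,0,0],[0,0,0]]' --jaw '[-1,-1,-1,-1]'

```text
time_s: 12.83
eef_pos: [0.4887, 0.1472, 0.0782]
tcp_rot: [0.078, 0.997, -0.0, 0.0]
wrist_force: [-0.3, -1.5, 2.7]
gripper_width: 0.0002
gripper_force: 1.5
```

Request:
send_rows --delta_pos '[[0,0,0.03],[0,0,0.02],[0,0,0]]' --twist '[[0,0,0],[0,0,0],[0,0,0]]' --jaw '[-1,-1,-1]'

```text
time_s: 13.08
eef_pos: [0.4887, 0.1472, 0.0775]
tcp_rot: [0.078, 0.997, -0.0, 0.0]
wrist_force: [-1.5, -1.2, 5.0]
gripper_width: -0.0001
gripper_force: 2.6
```

Request:
send_rows --delta_pos '[[0,0,0.02],[0,0,0.02],[0,0,0]]' --twist '[[0,0,0],[0,0,0],[0,0,0]]' --jaw '[-1,-1,-1]'

```text
time_s: 13.33
eef_pos: [0.4887, 0.1472, 0.0773]
tcp_rot: [0.078, 0.997, -0.0, 0.0]
wrist_force: [-2.7, -2.2, 9.7]
gripper_width: 0.0
gripper_force: 4.8
```

The test key is at its stop. I lift and check.

Request:
send_rows --delta_pos '[[0,0,-0.3],[0,0,-0.8],[0,0,-0.8],[0,0,-0.8],[0,-0.9,-0.5],[0,-0.9,0],[0,-0.9,0],[0,-0.9,0],[0,0,0],[0,0,0]]' --twist '[[0,0,0],[0,0,0],[0,0,0],[0,0,0],[0,0,0],[0,0,0],[0,0,0],[0,0,0],[0,0,0],[0,0,0]]' --jaw '[-1,-1,-1,-1,-1,-1,-1,-1,-1,-1]'

```text
time_s: 14.17
eef_pos: [0.4769, 0.0759, 0.14]
tcp_rot: [0.079, 0.997, 0.0, -0.0]
wrist_force: [0.8, 0.2, -0.8]
gripper_width: -0.0
gripper_force: 0.0
```

```bash
python3 chk.py scene4 wrist4; python3 go.py -1.5 55.5 90
```

```text
scene4 reset (81.5, 19) test (81.4, 11) body (73.9, 4) (74.0, 17) rocker-/+ (42.1, 7) (45.8, 5)
wrist4 reset (82.1, 198) test (81.9, 130) body (74.2, 174) (73.9, 194) rocker-/+ (42.6, 53) (45.3, 42)
14.2667 [0.4772 0.0767 0.1401] [ 0.03  0.1  -0.45  1.03  0.    0.18] F [ 0.01  0.75 -1.45] w -0.0001
strip-frame TCP mm (rel rocker) [ -1.   22.2 140.1]
rot err, tool, in .12 [ 0.005 -0.003  0.   ]
tool shift in .02: [0.02 1.66 2.51]
```

The reset key was thrown out and the test key has sprung back. Now the final reset press.

Request:
send_rows --delta_pos '[[0,0.83,0],[0,0.83,0.2],[0,0,0.8],[0,0,0.8],[0,0,0.6],[0,0,0.1],[0,0,0],[0,0,0]]' --twist '[[0,0,0],[0,0,0],[0,0,0],[0,0,0],[0,0,0],[0,0,0],[0,0,0],[0,0,0]]' --jaw '[-1,-1,-1,-1,-1,-1,-1,-1]'

```text
time_s: 14.93
eef_pos: [0.4828, 0.1095, 0.0906]
tcp_rot: [0.078, 0.997, 0.0, 0.0]
wrist_force: [-0.6, -0.0, 0.8]
gripper_width: -0.0001
gripper_force: 0.0
```

Request:
send_rows --delta_pos '[[0,0,0.15],[0,0,0.15],[0,0,0.1],[0,0,0.05],[0,0,0.05],[0,0,0.05],[0,0,0]]' --twist '[[0,0,0],[0,0,0],[0,0,0],[0,0,0],[0,0,0],[0,0,0],[0,0,0]]' --jaw '[-1,-1,-1,-1,-1,-1,-1]'

```text
time_s: 15.52
eef_pos: [0.4828, 0.109, 0.0794]
tcp_rot: [0.078, 0.997, 0.0, 0.0]
wrist_force: [0.4, 0.3, 0.2]
gripper_width: -0.0002
gripper_force: 0.4
```

Request:
send_rows --delta_pos '[[0,0,0.05],[0,0,0.03],[0,0,0.03],[0,0,0]]' --twist '[[0,0,0],[0,0,0],[0,0,0],[0,0,0]]' --jaw '[-1,-1,-1,-1]'

```text
time_s: 15.85
eef_pos: [0.4827, 0.109, 0.0775]
tcp_rot: [0.078, 0.997, -0.0, 0.0]
wrist_force: [-0.0, -0.8, 2.9]
gripper_width: -0.0
gripper_force: 2.1
```

Request:
send_rows --delta_pos '[[0,0,0.02],[0,0,0.02],[0,0,0]]' --twist '[[0,0,0],[0,0,0],[0,0,0]]' --jaw '[-1,-1,-1]'

```text
time_s: 16.1
eef_pos: [0.4828, 0.1089, 0.0775]
tcp_rot: [0.078, 0.997, -0.0, 0.0]
wrist_force: [-3.2, -0.4, 10.0]
gripper_width: 0.0001
gripper_force: 4.9
```

Request:
send_rows --delta_pos '[[0,0,-0.3],[0,0,-0.8],[0,0,-0.8],[0,0,-0.8],[0,-0.8,-0.8],[0,-0.8,0],[0,0,0],[0,0,0]]' --twist '[[0,0,0],[0,0,0],[0,0,0],[0,0,0],[0,0,0],[0,0,0],[0,0,0],[0,0,0]]' --jaw '[-1,-1,-1,-1,-1,-1,-1,-1]'

```text
time_s: 16.77
eef_pos: [0.477, 0.0771, 0.1461]
tcp_rot: [0.079, 0.997, 0.0, -0.0]
wrist_force: [0.1, -0.1, 0.0]
gripper_width: 0.0001
gripper_force: 0.0
```

```bash
python3 chk.py scene5 wrist5; python3 -c "
from h import *
cv2.imwrite('pics/end.png',np.vstack([cv2.imread('pics/scene%d.png'%i)[130:280,130:330] for i in(1,5)]))"
```

```text
scene5 reset (77.4, 19) test (81.0, 12) body (73.8, 10) (73.6, 15) rocker-/+ (43.1, 6) (44.3, 5)
wrist5 reset (77.1, 175) test (82.0, 124) body (74.1, 165) (74.0, 185) rocker-/+ (42.8, 50) (45.1, 38)
```

View pics/end.png

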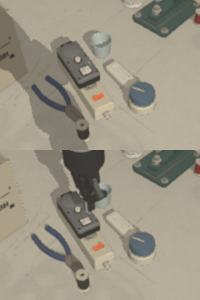

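The before and after views match: the strip and the loose things lie where they did, the rocker is on, reset is in and test is up. I'm handing it in.

```bash
python3 -c "
from station import arm
print(arm.job_done())"
```

```text
the job is handed in; nothing more can be done
None
```

The job is done and handed in: strip switched on, reset pushed in, test pressed (it threw reset out and sprang back up), and reset pushed in again so the outlet is live, with nothing else seen to have moved.

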